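# Combine two parcels of one order on the pickup mark

### The job

First push the big carton across the table, keeping it flat on the table, so that it sits squarely inside the white taped rectangle, and leave it there. Then take the long slim carton out of the row of parcels, lay it flat on its broad side in the middle of the weighing plate and let go of it for a good second so that the scale can weigh it, and finally lay it flat on top of the big carton, centred and lengthwise along it. Do not disturb the other two parcels of the row or the roll of tape.

Things in the scene. Friction and masses are not known exactly. Their poses are not given: they have to be found in the camera images.
- wide_c (a point): the big closed cardboard carton, 110 (its x) x 150 (its y) x 60 mm high (z), about 0.6 kg, loose on the table, too wide to be grasped; the point is its centre, 30 mm above its underside
- mark_c (a point): the rectangle of white tape on the table where the big carton belongs (inside 118 along its x, 158 along its y, flat, 0.8 mm, cannot be felt); the point is its centre at table height. The big carton's 150 mm side goes along this y
- slim_c (a point): the long slim closed cardboard carton, 150 (its x) x 40 (its y) x 65 mm (its z), about 0.25 kg; it starts standing on its narrow edge on the table, z up, 65 mm high and 40 mm thick, in a row of three parcels beside one another; the point is its centre. Its broad sides (150 x 65, with paper labels) are the two faces across y; lying flat its y is vertical and it is 40 mm high and 65 mm wide. Standing on edge it tips over, without sliding much, when pushed sideways near its top
- plate_c (a point): the parcel scale (fixed): flat steel weighing plate 170 (x) x 200 mm (y), its top 45 mm above the table; the point is the centre of the plate's top. A display block lies beyond the plate's +y edge, no higher than the plate
- short_c (a point): bystander: the short carton of the row, 95 (x) x 45 (y) x 60 mm high, standing on the table; the point is its centre
- square_c (a point): bystander: the squarish carton of the row, 85 (x) x 70 (y) x 70 mm high; the point is its centre
- roll_c (a point): bystander: a roll of packing tape lying flat on the table, 100 mm across, 48 mm high, about 0.4 kg, standing near one of the two ways by which the big carton could be pushed; the point is its centre
There are look-alikes about, which are no part of the job. Leave any orange look-alike of the part that bears slim_c alone. Leave any blue look-alike of the part that bears wide_c alone.

How it is judged:
On the way, in this order (a step that is already met when the one before it is completed fails the run):
1. the big carton sits squarely inside the taped rectangle (within 20 mm and 0.15 rad) (horizontal distance between wide_c and mark_c below 0.02 m and angle between the y axis of wide_c and the y axis of mark_c, either way round below 0.15 rad and height (world z) of wide_c below 0.036 m), for 0.2 s.
2. the slim carton lies flat on the weighing plate, its centre within 45 mm of the plate's centre, let go, for half a second ((angle between slim_c's own y axis and vertical below 0.12 rad or angle between slim_c's own y axis and vertical above 3.02 rad) and contact force between the fingers and slim below 0.2 N and horizontal distance between slim_c and plate_c below 0.045 m and height (world z) of slim_c between 0.058 and 0.072 m and contact force between slim and scale above 0.8 N), for 0.5 s.
At the end, for the whole second after the job is handed in: The big carton is flat on the table within 20 mm and 0.15 rad of the taped rectangle, and the slim carton lies flat on it, broad side down, its centre within 20 mm of the big carton's centre and its length within 0.17 rad of the big carton's length, both at rest (all of step 1 and (angle between slim_c's own y axis and vertical below 0.12 rad or angle between slim_c's own y axis and vertical above 3.02 rad) and horizontal distance between slim_c and wide_c below 0.02 m and height (world z) of slim_c between 0.073 and 0.087 m and angle between the x axis of slim_c and the y axis of wide_c, either way round below 0.17 rad and linear speed of each of slim, wide below 0.02 m/s); the robot touches nothing.
It fails at once if the big carton is lifted off the table or tipped (height (world z) of wide_c above 0.045 m or angle between wide_c's own z axis and vertical above 0.25 rad).
It fails at once if another parcel of the row or the roll of tape is shifted by more than 30 mm (distance of any of short_c, square_c, roll_c from where it was at the start of the episode above 0.03 m).
It also fails if it takes over 72 s, if anything falls off the work surface, if the arm or the gripper's body presses on something with over 40 N, if the wrist force passes 120 N, or if a joint passes its speed limit or range.

### The arm

A 6-joint arm with a two-finger parallel gripper is mounted at the origin on the work surface. World frame = base frame: x ahead of the robot, y to its left, z up, the work surface at z = 0. Lengths are in m, angles in rad, forces in N, time in s.
With the tool pointing down it reaches from about 0.4 to 0.825 m from the base axis. Payload 7 kg.
Tool frame: the origin (TCP) lies at the centre of the arm's flange, where the gripper is bolted on; the fingertips stand 173 mm ahead of it and the grasp point (between the pads) lies 155 mm ahead of it; z points along the fingers, y is the direction in which the jaws open and shut (so a half turn about z gives the same grasp; the last joint's range is limited). The gripper opens to 85 mm and grips with 20 to 120 N. Pads are 22 mm wide; open, the fingers measure 114 mm over their backs; the gripper's body (76 mm by 85 mm) begins 54 mm behind the grasp point. The pads swing forward as they close: fully open they stand 13 mm farther back than shut.
Start: joints at [-0.855, 0.359, 0.012, 0, -1.224, -0.288], TCP at [0.28, -0.614, 0.405] pointing down, gripper open.
Joint ranges: [-3.07, 3.07], [-1.43, 2.12], [-1.02, 1.25], [-3.03, 1.67], [-3.05, -0], [-3.03, 3.03]. Speed limits (rad/s): [2.39, 2.39, 3.01, 3.14, 3.14, 3.14].

### API

Orientations are given as a unit quaternion [x, y, z, w].
In Python, from station import ctrl gives the robot as it stands. The module is installed in compiled form; this text tells all that it offers. Calls block until the motion is done:
- ctrl.movep(position, orientation): joint-space move of the TCP to a pose.
- ctrl.servo_line(position, rot=None, v=0.15, contact_N=None): straight line of the TCP; rot=None keeps the orientation; v is the mean speed in m/s. With contact_N (N) it stops when the force on the tool has changed by that much, and returns True; else False.
- ctrl.set_joints(angles): joint-space move.
- ctrl.move_gripper(opening, effort=None): finger opening in m; effort is the grip in N (None keeps the last); returns when the fingers have stopped.
- ctrl.sleep(seconds).
- ctrl.solve_ik(position, orientation): joint angles nearest the present ones, or None.
- ctrl.capture(name): name is "scene" or "top" or "wrist"; returns the picture (480x640x3 uint8, blue, green, red); there is no depth.
- ctrl.camera_info(name): a dict with "fx", "fy", "cx", "cy" (pixels), "pose" (4x4, takes a point from camera to world coordinates). Camera axes: x right, y up, looking along -z (the intrinsics and any distortion apply to the point x, -y, -z); pixel columns grow to the right and rows downward; lengths in m; the calibration is good to about 2 mm. A picture is of the moment at which its call begins: read the wrist's pose just before it. camera_info takes no time and is no camera call; for the wrist camera it gives the pose at the moment of the call.
A pose or a line that the arm cannot do raises ctrl.MotionError and nothing moves.
- ctrl.job_done(): hands the job in, once; it reports no verdict.
Readings, each from a call of its own:
- ctrl.read_time(): time.
- ctrl.read_joint_pos(): joint angles.
- ctrl.read_qd(): joint speeds.
- ctrl.read_joint_efforts(): joint torques, N m.
- ctrl.read_tcp_pos(): TCP position.
- ctrl.read_tool_rot(): TCP orientation.
- ctrl.read_wrist_force(): force on the tool from outside, world axes, zero at the start.
- ctrl.read_ft_torque(): the same for the moment, N m.
- ctrl.read_gripper_width(): finger opening in m.
Only numpy, scipy, OpenCV 4.12 (cv2) and the standard library are available. Lean on these libraries where they do the work, as an engineer would, in place of code of your own. Each camera call takes 0.05 s, during which the arm holds its last target.

## Working session

There is one attempt and no reset: what is moved stays moved. The work goes in short steps, each a Python script; the robot and the scene stay as the last script left them, time stands still between calls to the robot, and variables do not carry over. Pictures are saved under pics/ and viewed, and the job is handed in when it is done.

```bash
mkdir -p pics; python3 - <<'E'
from station import ctrl
import cv2
for n in ["scene","top","wrist"]:
    i=ctrl.camera_info(n); print(n,{k:(v if k!='pose' else [[round(float(x),4) for x in r] for r in v]) for k,v in i.items()})
    cv2.imwrite(f"pics/{n}0.png",ctrl.capture(n))
print(ctrl.read_time(),ctrl.read_tool_rot(),ctrl.read_gripper_width())
E
```

```text
scene {'fx': 564.0086862191041, 'fy': 564.0086862191041, 'cx': 318.5160793740507, 'cy': 231.24912297898743, 'pose': [[-0.6232, -0.6472, 0.4391, 1.0082], [0.7819, -0.5026, 0.3689, 0.4205], [-0.018, 0.5732, 0.8192, 1.1458], [0.0, 0.0, 0.0, 1.0]]}
top {'fx': 463.10114337141385, 'fy': 463.10114337141385, 'cx': 327.3342058914196, 'cy': 241.1914483127589, 'pose': [[0.0201, 0.9907, -0.1348, 0.2707], [-0.9998, 0.0203, -0.0004, -0.0621], [0.0023, 0.1348, 0.9909, 1.2871], [0.0, 0.0, 0.0, 1.0]]}
wrist {'fx': 428.4062493648802, 'fy': 428.4062493648802, 'cx': 319.272682578421, 'cy': 243.48150091586496, 'pose': [[-0.414, -0.8672, -0.2768, 0.2088], [0.9103, -0.394, -0.127, -0.6469], [0.0011, -0.3046, 0.9525, 0.3721], [0.0, 0.0, 0.0, 1.0]]}
0.15 [-2.12243152e-01  9.77216693e-01  5.84857814e-04 -1.91066278e-04] 0.0854683783938126
```

View pics/top0.png

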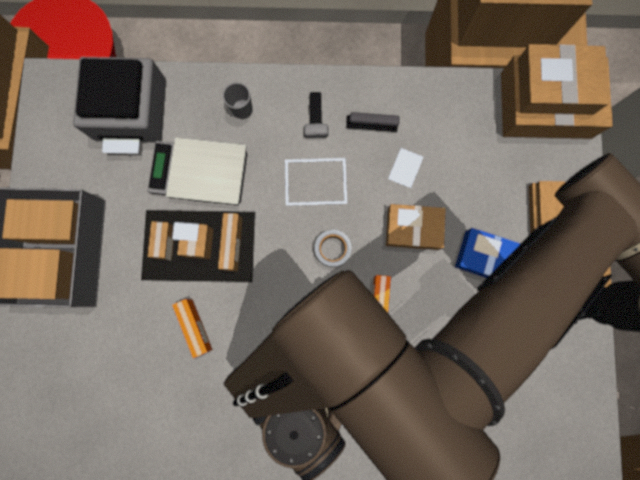

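View pics/scene0.png

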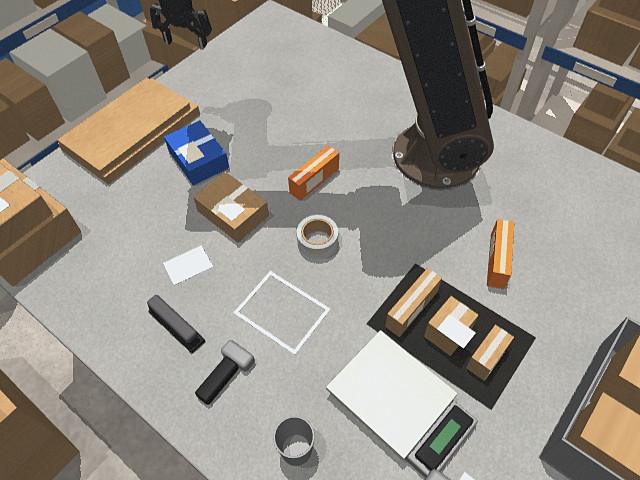

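The top picture shows the big brown carton at (417,227), the tape rectangle at (316,181), the roll at (332,248), and the plate at (206,171). The row is short (158,240), square (193,240) and slim (228,241). The orange and blue look-alikes are separate from all of these. I'll zoom in for corners.

```bash
python3 - <<'E'
import cv2
t=cv2.imread('pics/top0.png'); s=cv2.imread('pics/scene0.png')
cv2.imwrite('pics/t_a.png',cv2.resize(t[140:300,270:470],None,fx=4,fy=4*0.9375 if 0 else 3.75,interpolation=cv2.INTER_CUBIC))
cv2.imwrite('pics/t_b.png',cv2.resize(t[130:290,130:270],None,fx=3.75,fy=3.75,interpolation=cv2.INTER_CUBIC))
cv2.imwrite('pics/s_a.png',cv2.resize(s[160:360,180:345],None,fx=3,fy=3,interpolation=cv2.INTER_CUBIC))
cv2.imwrite('pics/s_b.png',cv2.resize(s[255:455,320:540],None,fx=3,fy=3,interpolation=cv2.INTER_CUBIC))
E
```

```text
(no output)
```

View pics/t_a.png

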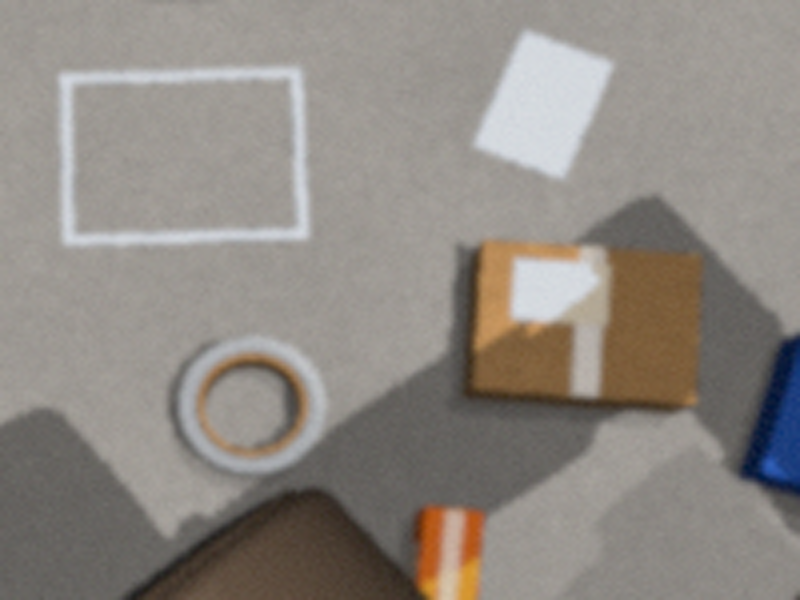

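View pics/t_b.png

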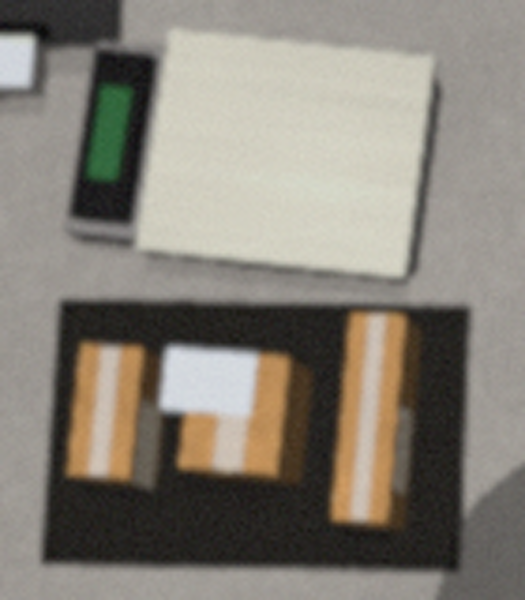

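View pics/s_a.png

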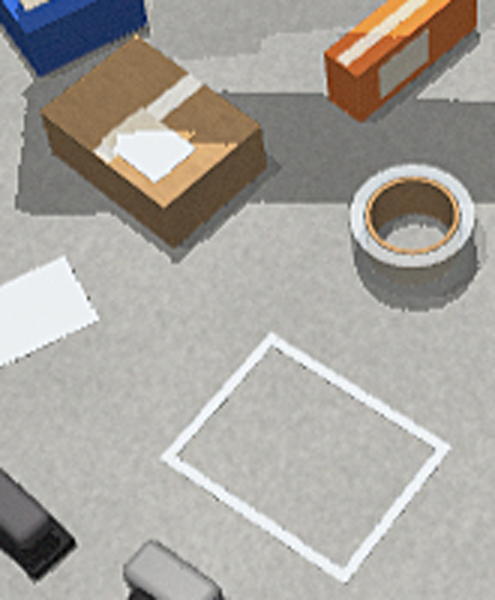

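View pics/s_b.png

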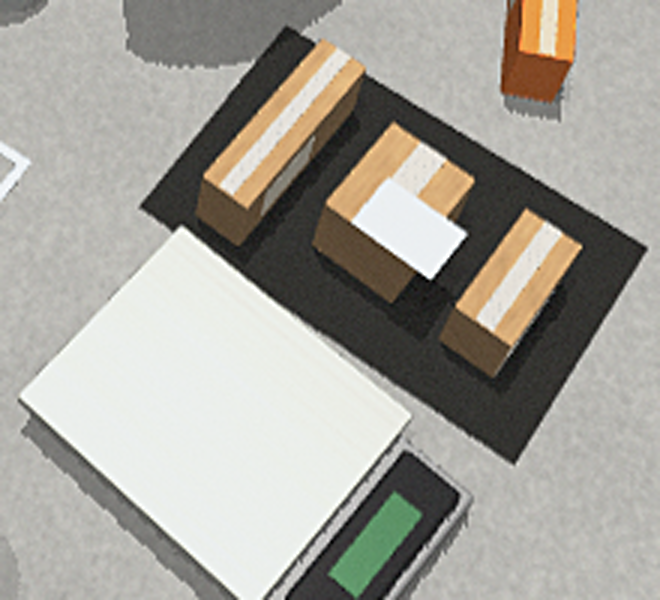

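```bash
cat > h.py <<'E'
from station import ctrl
import numpy as np, cv2
from scipy.optimize import least_squares
from scipy.spatial.transform import Rotation as R
def proj(info,P):
    M=np.linalg.inv(np.array(info['pose'])); p=(M[:3,:3]@np.atleast_2d(P).T).T+M[:3,3]
    return np.c_[info['fx']*p[:,0]/-p[:,2]+info['cx'], info['fy']*p[:,1]/p[:,2]+info['cy']]
def back(info,uv,z):
    T=np.array(info['pose']); out=[]
    for u,v in np.atleast_2d(uv):
        d=T[:3,:3]@np.array([(u-info['cx'])/info['fx'],-(v-info['cy'])/info['fy'],-1]); o=T[:3,3]
        out.append((o+d*(z-o[2])/d[2])[:2])
    return np.array(out)
def fit(obs,dx,dy,z,p0):
    """obs: list of (info, uv4) corners in order (-x-y? ) c0=(+,+),c1=(+,-),c2=(-,-),c3=(-,+)"""
    c=np.array([[1,1],[1,-1],[-1,-1],[-1,1]])*[dx/2,dy/2]
    def f(p):
        Rm=np.array([[np.cos(p[2]),-np.sin(p[2])],[np.sin(p[2]),np.cos(p[2])]])
        W=np.c_[c@Rm.T+p[:2],np.full(4,z)]
        return np.concatenate([((proj(i,W)-uv)).ravel() for i,uv in obs])
    r=least_squares(f,p0,loss='soft_l1'); return r.x, np.abs(r.fun).reshape(-1,2)
def q(yaw,tilt=0):
    # tool down; tool y axis (jaw) at world angle yaw+90deg, i.e. yaw=0 -> jaws along +-y
    return (R.from_euler('z',yaw)*R.from_euler('x',np.pi)).as_quat()
E
cat > loc.py <<'E'
from h import *
T=ctrl.camera_info('top');S=ctrl.camera_info('scene')
ta=lambda a:(np.array(a)+.5)/[4,3.75]-.5+[270,140]
tb=lambda a:(np.array(a)+.5)/3.75-.5+[130,130]
sa=lambda a:(np.array(a)+.5)/3-.5+[180,160]
sb=lambda a:(np.array(a)+.5)/3-.5+[320,255]
def go(n,obs,*a):
    for o in [obs]+[[x] for x in obs]:
        x,r=fit(o,*a); print(n,x.round(4),r.max().round(2))
# order: (+x,+y) top-left in top, (+,-) top-right, (-,-) bottom-right, (-,+) bottom-left
go('wide',[(T,ta([[480,240],[702,252],[695,402],[470,392]])),(S,sa([[165,207],[43,113],[138,38],[265,130]]))],.11,.15,.06,[.55,-.3,0])
go('mark',[(T,ta([[67,78],[297,73],[303,237],[69,240]])),(S,sa([[344,574],[170,457],[273,339],[443,448]]))],.124,.164,.001,[.7,0,0])
go('slim',[(T,tb([[350,312],[407,313],[390,525],[331,521]])),(S,sb([[234,207],[203,177],[320,41],[364,68]]))],.15,.04,.065,[.5,.2,0])
go('plate',[(T,tb([[170,29],[435,57],[410,277],[136,248]])),(S,sb([[245,600],[22,400],[181,228],[409,415]]))],.17,.2,.045,[.7,.3,0])
go('square',[(T,tb([[198,346],[292,353],[280,475],[178,468]])),(S,sb([[400,262],[330,203],[393,124],[473,180]]))],.085,.07,.07,[.5,.3,0])
for i,uv in((T,ta([[250,404]])),(S,sa([[412,217]]))): print('roll',back(i,uv,.048))
for n,z,uv in(('orange',.06,[[420,507],[485,512]]),('blue',.06,[[790,340],[745,470]])): print(n,back(T,ta(uv),z))
print('orangescene',back(S,sa([[327,70],[362,118]]),.0), back(S,sa([[327,52],[362,80]]),.06))
E
python3 loc.py
```

```text
wide [ 0.4853 -0.2991 -0.0503] 1.13
wide [ 0.4858 -0.2998 -0.0416] 0.41
wide [ 0.4854 -0.2977 -0.061 ] 1.51
mark [ 0.6162 -0.0245  0.0477] 0.99
mark [ 0.6172 -0.0247  0.0425] 0.8
mark [ 0.6158 -0.0244  0.0508] 0.32
slim [ 0.4332  0.2019 -0.04  ] 3.59
slim [ 0.4326  0.2023 -0.0349] 0.48
slim [ 0.4348  0.2006 -0.0611] 2.87
plate [ 0.6314  0.2768 -0.0869] 4.1
plate [ 0.6311  0.2765 -0.0813] 0.65
plate [ 0.6315  0.2768 -0.0916] 4.17
square [ 0.4344  0.2954 -0.0724] 3.41
square [ 0.4348  0.2952 -0.0631] 0.71
square [ 0.4339  0.2957 -0.0781] 3.24
roll [[ 0.42275825 -0.07485821]]
roll [[ 0.42365463 -0.07526251]]
orange [[ 0.35031177 -0.18865633]
 [ 0.34765675 -0.23170792]]
blue [[ 0.47484062 -0.43623766]
 [ 0.38089835 -0.40440897]]
orangescene [[ 0.32076103 -0.25459751]
 [ 0.3432854  -0.19593822]] [[ 0.34175709 -0.23196377]
 [ 0.34719337 -0.18924076]]
```

```bash
cat > a1.py <<'E'
from h import *
m=np.array([.6165,-.0245]); ym=.047
ex=np.array([np.cos(ym),np.sin(ym)]); ey=np.array([-ex[1],ex[0]])
best=None
for k in (0,np.pi,-np.pi):
    s=ctrl.solve_ik([.40,-.30,.30],q(ym+k)); print(k,None if s is None else np.round(s,2))
s2=[ (k,ctrl.solve_ik([.62,-.43,.25],q(ym+k))) for k in (np.pi/2,-np.pi/2)]
print([(k,None if s is None else np.round(s,2)) for k,s in s2])
print(ctrl.read_joint_pos())
E
python3 a1.py
```

```text
0 [-0.25  0.17 -0.51  0.   -0.89  1.87]
3.141592653589793 [-0.25  0.17 -0.51 -0.   -0.89 -1.27]
-3.141592653589793 [-0.25  0.17 -0.51 -0.   -0.89 -1.27]
[(1.5707963267948966, array([-0.35,  0.6 ,  0.03, -0.  , -1.01, -2.75])), (-1.5707963267948966, array([-0.35,  0.6 ,  0.03,  0.  , -1.01,  0.4 ]))]
[-8.54887047e-01  3.59191284e-01  1.12870701e-02 -2.42323304e-04
 -1.22410139e+00 -2.88087041e-01]
```

```bash
cat > a2.py <<'E'
from h import *
m=np.array([.6165,-.0245]); ym=.047
ex=np.array([np.cos(ym),np.sin(ym)]); ey=np.array([-ex[1],ex[0]])
Q=q(ym+np.pi)
y0=-.299
print(ctrl.read_gripper_width())
ctrl.movep([.395,y0,.30],Q)
ctrl.servo_line([.395,y0,.187],v=.15)
print(ctrl.read_tcp_pos(),ctrl.read_wrist_force())
# carton centre target on mark line
xt=.6165+.2745*.047
end=np.array([xt,y0])-ex*(.055+.011)
st=np.array([.395,y0])
print(end)
mid=st+(end-st)*.6
ctrl.servo_line([*mid,.187],v=.09)
print(ctrl.read_wrist_force(),ctrl.read_tcp_pos())
cv2.imwrite('pics/w1.png',ctrl.capture('top'))
ctrl.servo_line([*end,.187],v=.09)
print(ctrl.read_wrist_force(),ctrl.read_tcp_pos())
b=end-ex*.04
ctrl.servo_line([*b,.187],v=.15)
ctrl.servo_line([*b,.30],v=.25)
cv2.imwrite('pics/s1.png',ctrl.capture('scene'));cv2.imwrite('pics/t1.png',ctrl.capture('top'));print(ctrl.read_time())
t=cv2.imread('pics/t1.png')
cv2.imwrite('pics/t1a.png',cv2.resize(t[130:270,270:470],None,fx=4,fy=4,interpolation=cv2.INTER_CUBIC))
E
python3 a2.py
```

```text
0.0854683783938126
[ 0.39532085 -0.29936272  0.18750684] [-0.11342627  0.08258297  0.08424918]
[ 0.56347438 -0.30210086]
[-0.05593417  0.24827122  0.28078624] [ 0.49630375 -0.3008415   0.18704733]
[-0.06756412  0.13426427  0.27799404] [ 0.56358985 -0.30212463  0.18713389]
5.7167
```

View pics/t1a.png

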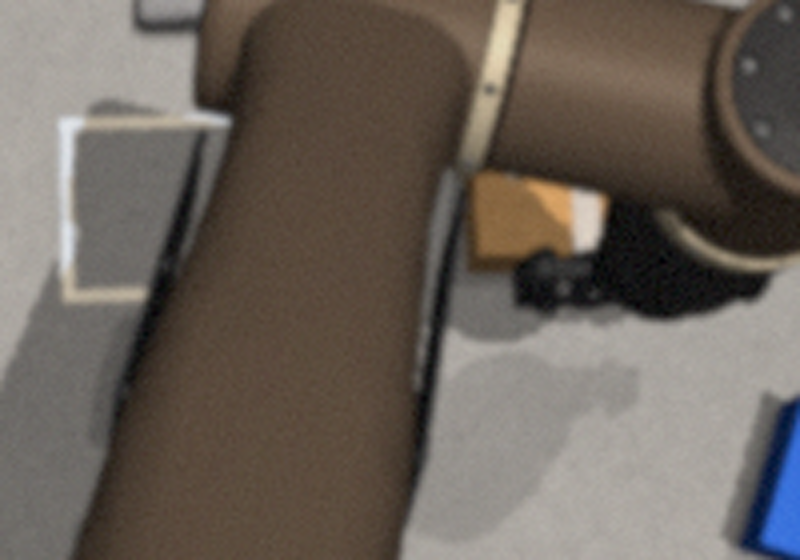

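View pics/s1.png

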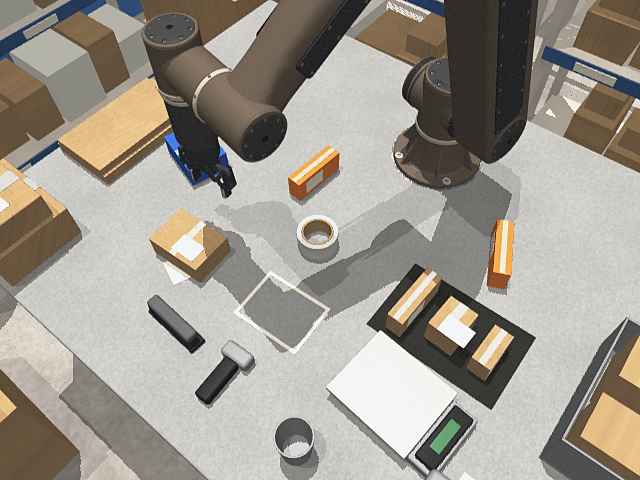

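The carton slid +x, staying flat. In the scene picture its top is around (188,238). I'll measure it there.

```bash
python3 - <<'E'
import cv2
s=cv2.imread('pics/s1.png')
cv2.imwrite('pics/s1a.png',cv2.resize(s[195:295,135:255],None,fx=6,fy=6,interpolation=cv2.INTER_CUBIC))
E
```

```text
(no output)
```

View pics/s1a.png

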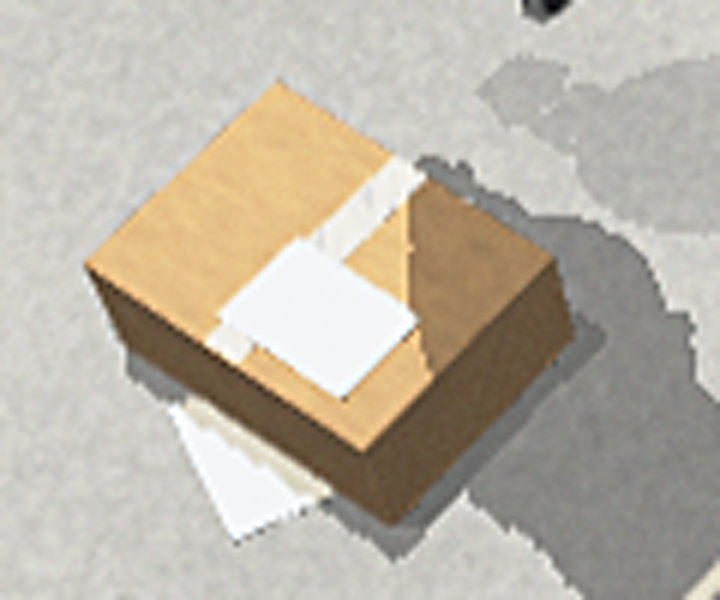

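```bash
python3 - <<'E'
from h import *
S=ctrl.camera_info('scene')
f=lambda a:(np.array(a)+.5)/6-.5+[135,195]
print(fit([(S,f([[365,452],[86,264],[278,80],[554,262]]))],.11,.15,.06,[.63,-.3,0]))
E
```

```text
(array([ 0.62901843, -0.29800452,  0.04334563]), array([[0.25119306, 0.49774455],
       [0.56821461, 0.05425128],
       [0.24933716, 0.13067721],
       [0.59573662, 0.73635308]]))
```

```bash
cat > a3.py <<'E'
from h import *
m=np.array([.6165,-.0245]); ym=.047
ex=np.array([np.cos(ym),np.sin(ym)]); ey=np.array([-ex[1],ex[0]])
Q=q(ym-np.pi/2)
c=np.array([.629,-.298]); d=.075+.011
st=c-ey*(d+.04); end=m-ey*d
ctrl.move_gripper(.065)
ctrl.movep([*st,.30],Q)
ctrl.servo_line([*st,.187],v=.2)
print(ctrl.read_tcp_pos(),end)
ctrl.servo_line([*end,.187],v=.1)
print(ctrl.read_wrist_force(),ctrl.read_tcp_pos())
b=end-ey*.04
ctrl.servo_line([*b,.187],v=.15)
ctrl.servo_line([*b,.30],v=.3)
cv2.imwrite('pics/s2.png',ctrl.capture('scene'));t=ctrl.capture('top');print(ctrl.read_time())
cv2.imwrite('pics/t2.png',t)
s=cv2.imread('pics/s2.png')
cv2.imwrite('pics/s2a.png',cv2.resize(s[250:370,220:345],None,fx=5,fy=5,interpolation=cv2.INTER_CUBIC))
E
python3 a3.py
```

```text
[ 0.6355217  -0.42408037  0.18825429] [ 0.62054051 -0.11040503]
[-0.30780479 -2.69610693  0.61099721] [ 0.62055657 -0.11053307  0.18701102]
12.6167
```

View pics/s2a.png

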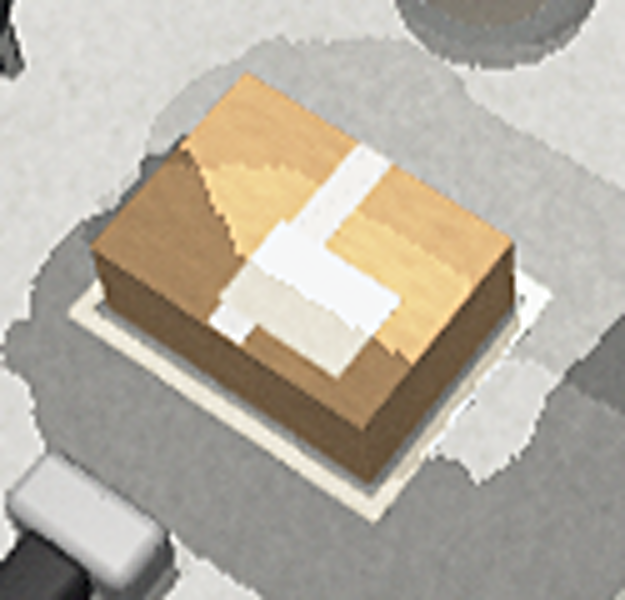

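View pics/s2.png

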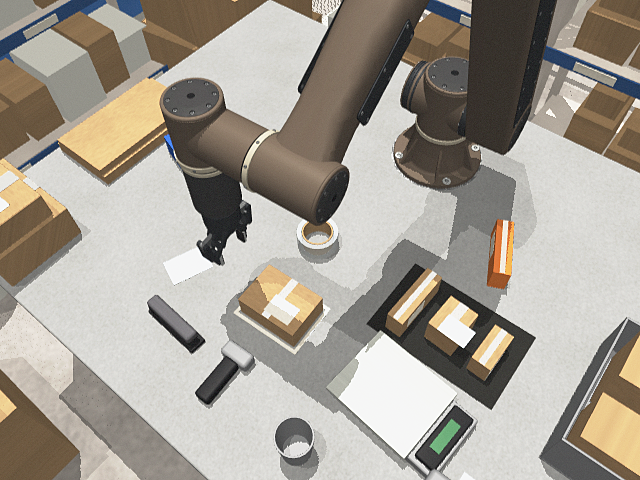

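```bash
python3 - <<'E'
from h import *
S=ctrl.camera_info('scene')
f=lambda a:(np.array(a)+.5)/5-.5+[220,250]
print(fit([(S,f([[365,428],[94,246],[247,72],[514,243]]))],.11,.15,.06,[.63,0,0]))
ym=-.04
for k in (0,np.pi):print(k,ctrl.solve_ik([.433,.202,.3],q(ym+k)).round(2))
for k in (0,np.pi/2,np.pi,-np.pi/2):
  for P in ([.5,.08,.3],[.6315,.277,.3],[.615,-.02,.4]):
    s=ctrl.solve_ik(P,q(k)); print(k,P,None if s is None else s.round(2))
E
```

```text
(array([ 0.61603718, -0.02313936,  0.04795207]), array([[0.16914499, 0.66979482],
       [0.79983767, 0.1315197 ],
       [0.21248038, 0.31862149],
       [0.74087962, 0.59477507]]))
0 [ 0.85  0.13 -0.56  0.   -0.88  0.68]
3.141592653589793 [ 0.85  0.13 -0.56 -0.   -0.88 -2.46]
0 [0.5, 0.08, 0.3] [ 0.55  0.18 -0.5   0.   -0.89  1.02]
0 [0.6315, 0.277, 0.3] [ 0.7   0.46 -0.09  0.   -1.03  0.88]
0 [0.615, -0.02, 0.4] [ 0.28  0.26 -0.13  0.   -1.17  1.29]
1.5707963267948966 [0.5, 0.08, 0.3] [ 0.55  0.18 -0.5   0.   -0.89  2.59]
1.5707963267948966 [0.6315, 0.277, 0.3] [ 0.7   0.46 -0.09  0.   -1.03  2.45]
1.5707963267948966 [0.615, -0.02, 0.4] [ 0.28  0.26 -0.13  0.   -1.17  2.86]
3.141592653589793 [0.5, 0.08, 0.3] [ 0.55  0.18 -0.5  -0.   -0.89 -2.12]
3.141592653589793 [0.6315, 0.277, 0.3] [ 0.7   0.46 -0.09 -0.   -1.03 -2.27]
3.141592653589793 [0.615, -0.02, 0.4] [ 0.28  0.26 -0.13 -0.   -1.17 -1.86]
-1.5707963267948966 [0.5, 0.08, 0.3] [ 0.55  0.18 -0.5   0.   -0.89 -0.55]
-1.5707963267948966 [0.6315, 0.277, 0.3] [ 0.7   0.46 -0.09  0.   -1.03 -0.7 ]
-1.5707963267948966 [0.615, -0.02, 0.4] [ 0.28  0.26 -0.13  0.   -1.17 -0.28]
```

The carton measures (0.616,-0.023) with yaw 0.048, within 2 mm of the mark. Next: pull the slim carton out of the row, stand it in free space, and check.

```bash
cat > a4.py <<'E'
from h import *
Q=q(-.04); p=np.array([.433,.202])
ctrl.move_gripper(.064,30)
ctrl.movep([*p,.30],Q)
i=ctrl.camera_info('wrist'); cv2.imwrite('pics/w3.png',ctrl.capture('wrist'))
print(proj(i,[[*p,.065],[.433+.075,.202-.003,.065],[.433-.075,.202+.003,.065]]).round(1))
E
python3 a4.py
```

```text
[[317.6 268.7]
 [317.  114.4]
 [318.1 393.5]]
```

View pics/w3.png

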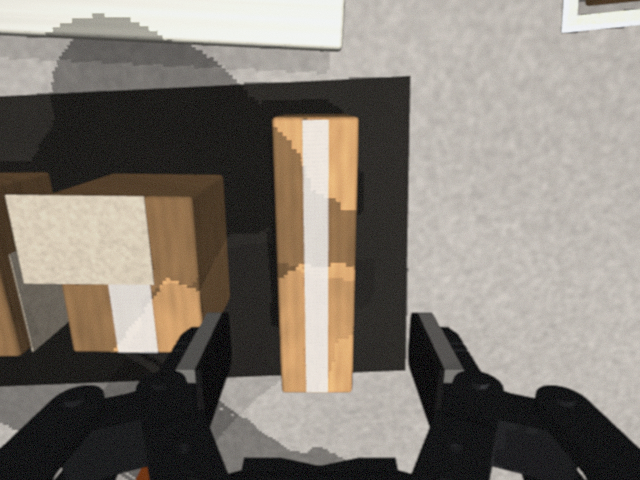

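The wrist view shows the slim carton centred between the jaws (column 317) and straight. The square's near face, from (195) to (228), leaves about 58 mm from the centre. I'll narrow the opening to 56 mm.

```bash
cat > a5.py <<'E'
from h import *
Q=q(-.04); p=np.array([.433,.202])
ctrl.move_gripper(.056,30)
hit=ctrl.servo_line([*p,.198],v=.12,contact_N=12); print(hit,ctrl.read_tcp_pos())
if not hit:
    ctrl.move_gripper(.0,35); print('w',ctrl.read_gripper_width())
    ctrl.servo_line([*p,.262],v=.12); print(ctrl.read_wrist_force(),ctrl.read_gripper_width())
    Q0=q(0)
    ctrl.servo_line([.44,.09,.262],rot=Q0,v=.15)
    h=ctrl.servo_line([.44,.09,.1985],v=.08,contact_N=3); print(h,ctrl.read_tcp_pos())
    ctrl.move_gripper(.064); 
    ctrl.servo_line([.44,.09,.30],v=.2)
    cv2.imwrite('pics/w4.png',ctrl.capture('wrist'));cv2.imwrite('pics/s4.png',ctrl.capture('scene'))
print(ctrl.read_time())
E
python3 a5.py
```

```text
False [0.43324227 0.20224619 0.19851005]
w 0.0396287282608967
[-0.09230177  0.55951391 -2.53887927] 0.039670275683726865
True [0.43960388 0.09001148 0.19868411]
19.3667
```

View pics/w4.png

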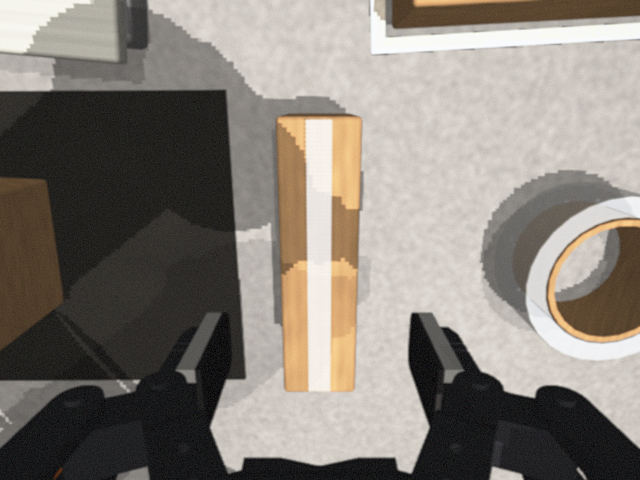

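View pics/s4.png

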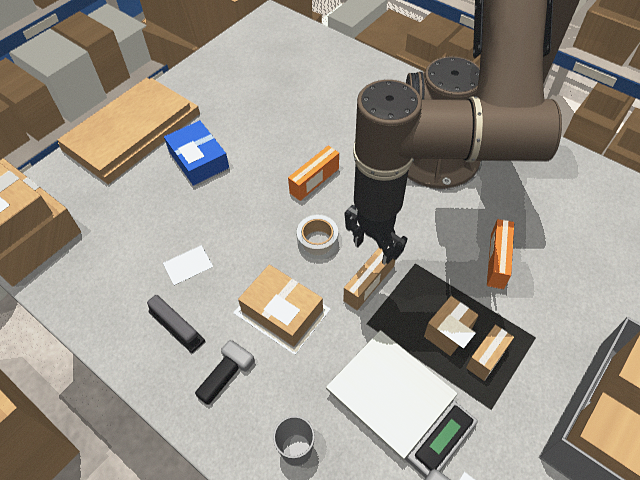

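The slim carton stands upright at (318,255) in the wrist view, with space on both sides. The square and the short carton are undisturbed. Next I tip it towards +y.

```bash
cat > a6.py <<'E'
from h import *
Q=q(-np.pi/2)
ctrl.move_gripper(.085)
ctrl.movep([.44,.035,.30],Q)
ctrl.servo_line([.44,.035,.213],v=.15)
ctrl.servo_line([.44,.105,.213],v=.1); print(ctrl.read_wrist_force())
ctrl.sleep(.3)
ctrl.servo_line([.44,.07,.30],v=.2)
ctrl.movep([.44,.14,.33],q(0))
ctrl.sleep(.1)
T=ctrl.camera_info('wrist');cv2.imwrite('pics/w5.png',ctrl.capture('wrist'));cv2.imwrite('pics/s5.png',ctrl.capture('scene'))
print(ctrl.read_time());np.save('w5.npy',T['pose'])
E
python3 a6.py
```

```text
[-0.04936173 -0.19357597 -0.19165772]
25.0167
```

View pics/w5.png

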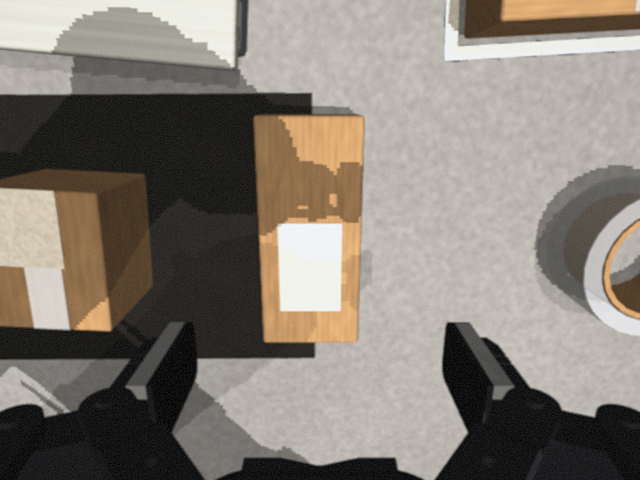

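View pics/s5.png

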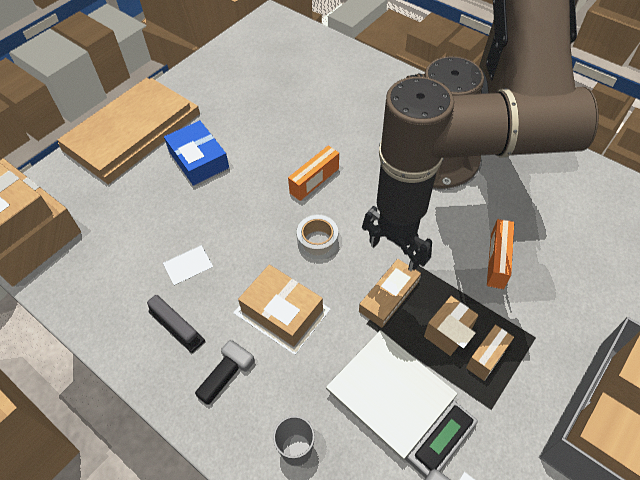

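It lies flat, label up, with corners at (254,116), (364,116), (358,342) and (263,342).

```bash
cat > a7.py <<'E'
from h import *
W=ctrl.camera_info('wrist'); 
x,r=fit([(W,np.array([[254,116],[364,116],[358,342],[263,342]],float))],.15,.065,.04,[.44,.14,0]); print(x,r.max())
Q=q(x[2])
ctrl.movep([x[0],x[1],.26],Q)
h=ctrl.servo_line([x[0],x[1],.181],v=.12,contact_N=10); print(h,ctrl.read_tcp_pos())
assert not h
ctrl.move_gripper(0,35); print('w',ctrl.read_gripper_width())
ctrl.servo_line([x[0],x[1],.30],v=.2); print(ctrl.read_wrist_force(),ctrl.read_gripper_width())
ctrl.movep([.6315,.2767,.30],q(-.085))
h=ctrl.servo_line([.6315,.2767,.2255],v=.08,contact_N=3); print(h,ctrl.read_tcp_pos())
ctrl.move_gripper(.085)
ctrl.servo_line([.6315,.2767,.37],v=.15)
print(ctrl.read_time())
cv2.imwrite('pics/w6.png',ctrl.capture('wrist'));cv2.imwrite('pics/s6.png',ctrl.capture('scene'))
E
python3 a7.py
```

```text
[ 0.43797778  0.14514438 -0.00207423] 1.9563888370654468
False [0.43848329 0.14551076 0.18195218]
w 0.06497404475405857
[ 0.4121565   0.7410192  -2.37223443] 0.06422738487209581
True [0.63110532 0.27638638 0.22693422]
30.5
```

View pics/w6.png

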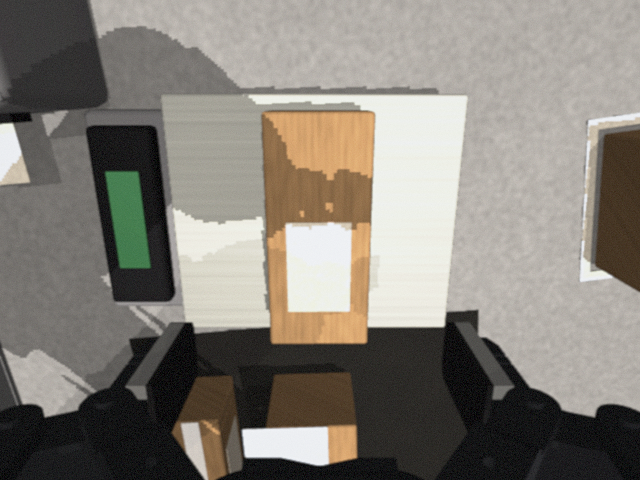

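View pics/s6.png

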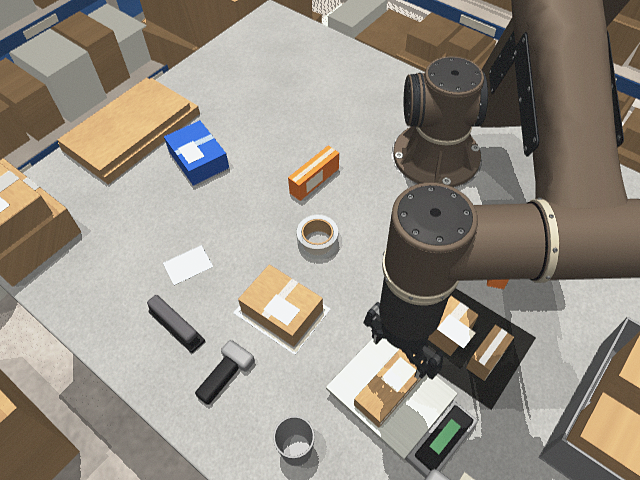

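```bash
cat > a8.py <<'E'
from h import *
W=ctrl.camera_info('wrist')
x,r=fit([(W,np.array([[263,111],[375,111],[368,344],[271,344]],float))],.15,.065,.085,[.63,.27,-.08]); print(x,r.max(),ctrl.read_tcp_pos())
ctrl.sleep(1.2)
Q=q(-.085); p=[.6313,.2765]
d=x[:2]-p; print('off',d)
p=[x[0],x[1]] if np.abs(d).max()<.012 else p
ctrl.servo_line([*p,.2262],v=.13,contact_N=12)
ctrl.move_gripper(0,35); print('w',ctrl.read_gripper_width()); z=ctrl.read_tcp_pos()[2]
ctrl.servo_line([*p,.34],v=.2); print(ctrl.read_wrist_force(),ctrl.read_gripper_width(),z)
c=[.616,-.0235]; Q2=q(.048-np.pi/2)
ctrl.movep([*c,.34],Q2)
ctrl.servo_line([*c,.262],v=.15)
h=ctrl.servo_line([*c,z+.0145],v=.04,contact_N=2.5); print(h,ctrl.read_tcp_pos())
ctrl.move_gripper(.085)
ctrl.servo_line([*c,.40],v=.2)
cv2.imwrite('pics/w7.png',ctrl.capture('wrist'));print(proj(ctrl.camera_info('wrist'),[[*c,.1]]))
ctrl.movep([.45,-.35,.40],Q2)
cv2.imwrite('pics/s7.png',ctrl.capture('scene'));cv2.imwrite('pics/t7.png',ctrl.capture('top'))
s=cv2.imread('pics/s7.png');cv2.imwrite('pics/s7a.png',cv2.resize(s[235:355,220:345],None,fx=5,fy=5,interpolation=cv2.INTER_CUBIC))
print(ctrl.read_time())
E
python3 a8.py
```

```text
[ 0.63022893  0.2746947  -0.08549581] 2.2156469806622567 [0.63129292 0.27661875 0.36860292]
off [-0.00107107 -0.0018053 ]
w 0.06417908854153298
[ 0.25604022  0.87583936 -3.36220615] 0.0641849174304459 0.2274354433840126
True [ 0.61579467 -0.02357496  0.24234078]
[[316.24192576 233.83870766]]
39.2083
```

View pics/w7.png

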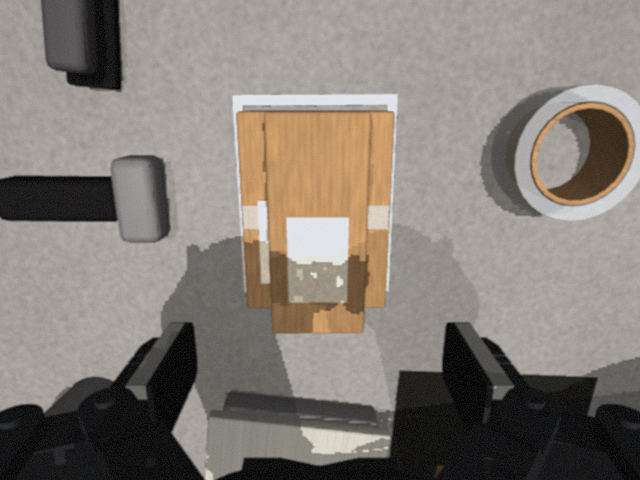

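View pics/s7a.png

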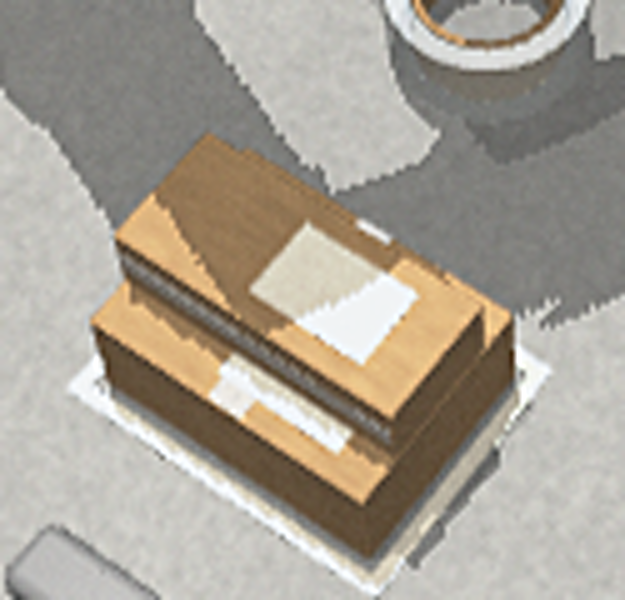

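View pics/t7.png

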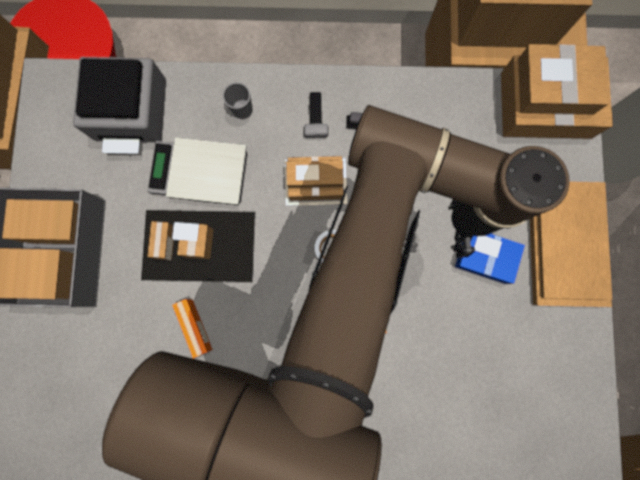

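Slim lies flat on the carton, parallel and centred in the wrist view (columns 265–372 on a carton spanning 238–393). A final numeric check before handing in:

```bash
python3 - <<'E'
from h import *
S=ctrl.camera_info('scene')
f=lambda a:(np.array(a)+.5)/5-.5+[220,235]
x,r=fit([(S,f([[394,420],[118,234],[210,132],[482,312]]))],.065,.15,.10,[.61,-.02,0]);print('slim',x.round(4),r.max())
print('wide visible corners',back(S,f([[368,503],[94,325],[514,320]]),.06))
print('expect',[(np.array([.616,-.0231])+np.array([[np.cos(.048),-np.sin(.048)],[np.sin(.048),np.cos(.048)]])@np.array(c)).round(4) for c in([.055,.075],[.055,-.075],[-.055,.075])])
if abs(x[0]-.616)<.012 and abs(x[1]+.023)<.012: ctrl.job_done(); print('done',ctrl.read_time())
E
```

```text
slim [ 0.6149 -0.023   0.0353] 0.9441447806593146
wide visible corners [[ 0.66523527  0.05470238]
 [ 0.67469143 -0.09291775]
 [ 0.56040381  0.0493791 ]]
expect [array([0.6673, 0.0545]), array([ 0.6745, -0.0954]), array([0.5575, 0.0492])]
the job is handed in; nothing more can be done
the job is handed in; nothing more can be done
```

The job is finished and handed in, at about 39 s of the 72 s allowed. No verdict was reported.

- **Big carton:** I pushed it with the open fingers, first along +x and then along +y, so it stayed clear of the roll. It ended at (0.616, -0.023) with yaw 0.048. The taped rectangle is at (0.6165, -0.0245) with yaw 0.047.
- **Slim carton on the scale:** I lifted it out of the row, stood it in free space, and tipped it onto its broad side. I then laid it on the weighing plate about 2 mm from the centre and released it for more than 2 s.
- **Slim carton on the big carton:** I laid it on top, lengthwise. The last scene picture puts it at (0.615, -0.023) with yaw 0.035, about 1 mm and 0.013 rad off the big carton.

**Last checks:** After the placing, the visible corners of the big carton were within about 3 mm of where they should be, so it had not moved. The square and the short carton look unmoved in the last top picture. The roll is partly hidden there, but looks unmoved in the scene views. I judged all three bystanders by eye only and did not re-measure them. No check failed. The wrist-camera fits had the largest corner errors, up to 2.2 px.

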